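# Empty the polishing-ball hopper into the catch tray

### The arm

A 6-joint arm with a two-finger parallel gripper is mounted at the origin on the work surface. World frame = base frame: x ahead of the robot, y to its left, z up, the work surface at z = 0. Lengths are in m, angles in rad, forces in N, time in s.
With the tool pointing down it reaches from about 0.375 to 0.9 m from the base axis. Payload 3.1 kg.
Tool frame: the origin (TCP) lies midway between the tips of the shut fingers; the grasp point (between the pads) lies 19 mm behind it; z points along the fingers, x is the direction in which the jaws open and shut, and the axes are right-handed (so a half turn about z gives the same grasp; the last joint's range is limited). The gripper opens to 85 mm and grips with 20 to 120 N. Pads are 22 mm wide; open, the fingers measure 114 mm over their backs; the gripper's body (76 mm by 85 mm) begins 54 mm behind the grasp point. The pads swing forward as they close: fully open they stand 13 mm farther back than shut.
Start: joints at [1.01, 0.527, 1.433, -0, 1.181, -0.178], TCP at [0.233, 0.58, 0.231] pointing down, gripper open.
Joint ranges: [-3.08, 3.08], [-0.75, 2.2], [0.22, 2.44], [-1.43, 4.57], [0, 2.65], [-2.85, 2.85]. Speed limits (rad/s): [2.79, 2.79, 3.14, 3.14, 3.14, 3.14].

### API

Orientations are given as a unit quaternion [x, y, z, w].
In Python, from station import * gives the robot as it stands.
- The arm moves only by the tool servo_tool, never from a script. Its argument "targets" is a list of rows, each a list of 6 numbers: the shift along the tool's x, y, z in mm, then the turn, a rotation vector about the tool's x, y, z in degrees. A call has 1 to 10 rows; each row is the pose to reach, as a shift and turn from the pose commanded when the call began, along the tool's axes at that moment; what a row does not reach only later rows make up. A row lasts 1/8 s, in which the tool goes at most 62.5 mm and 10.7 degrees, less where a joint would pass 70% of its speed; a pose out of reach is approached as far as the arm can. A call with a gripper value outside its range is refused whole. "gripper" is the finger opening in mm, from 0 to 85.4, set as the call begins (left out, the last holds). The fingers move at their own pace and stop on an object; "newtons" is the grip in N (left out, the last holds). Time passes only in rows, so rows that repeat a pose let the fingers close. It gives the time, the measured TCP pose, the force and the opening at its end, in the units of the state.
- sense(): the state, without advancing time (a new reading comes with each control period).
- snapshot(name): name is "side" or "top"; returns a dict with "color" (384x512x3 uint8, red, green, blue), "vfov" (degrees; the focal length in pixels is half the picture's height over the tangent of half this angle, whatever the lens; pixels are square), "cx", "cy" (the principal point, pixels), "D" ([k1, k2, p1, p2, k3] as OpenCV has them; the pictures are not rectified), "R" (3x3) and "t" (3): a world point X has camera coordinates R X + t. Camera axes: x right, y down, z forward; pixel columns grow to the right and rows downward; lengths in m; the calibration is good to about 2 mm. A picture is of the moment at which its call begins. There is no depth.
- sign_off(): hands the job in, once; it reports no verdict.
The state is a dict: "t": time; "q": joint angles; "qd": joint speeds; "tau": joint torques, N m; "tcp_pos": TCP position; "tool_rot": TCP orientation; "force": force on the tool from outside, world axes, zero at the start; "ft_torque": the same for the moment, N m; "finger_gap": opening from 0.0 (shut) to 1.0 (fully open).
Only numpy, scipy, OpenCV 4.12 (cv2) and the standard library are available. Lean on these libraries where they do the work, as an engineer would, in place of code of your own. Each camera call takes 0.05 s, during which the arm holds its last target. There are 200 camera calls.

### The job

Set the metal catch tray on the bench squarely under the spout of the green hopper with the clear bin and let go of it. Then draw the hopper's gate out by its red handle until you feel it come up against its end stop, without wrenching it, and hold it there until all six white polishing balls have run down into the tray. Let go so that the gate springs fully shut; leave the tray standing there with every ball in it, and leave the jar, the ring mandrel and the hammer alone.

Things in the scene. Friction and masses are not known exactly. Their poses are not given: they have to be found in the camera images.
- hopper: Green fixed hopper with open clear-plastic bin, 298 mm high. Origin on the bench under the gate. Trough (52 mm wide) falls 25 deg to +y into the spout; the gate at y 0 draws out to -x. The bin's clear front leans out over the handle, from x -30, z 190 to x -108, z 294 mm (y -100 to 50): the gripper reaches the handle only tilted 30 to 50 deg from vertical, its body leaning out to -x.
- guide: Dark steel sleeve round the gate on the hopper's -x side (x -60 to -30, y -11 to 11, z 134 to 190 mm in the hopper's frame; same frame as the hopper). Inside it, out of sight, is the gate's end stop, which is set differently each time: the gate meets it after 50 to 66 mm of travel. It is rigid.
- gate: Brass slide gate with the red handle; frame as the hopper's when shut, slides along the hopper's -x. A return spring pulls it shut with about 3.2 N when shut and 6 N when fully out (plus light friction and damping of 15 N per m/s); let go, it runs shut by itself.
- gate_grip (a point): Centre of the red handle block: 54 mm long along hopper x, 14 mm thick along hopper y (the way to grip it), 26 mm high. At (-100, 0, 162) mm in the hopper's frame when shut, moving to -x as the gate opens.
- spout (a point): Centre of the spout's open bottom, 80 mm above the bench, at (0, 95, 80) mm in the hopper's frame. Outside the spout is 60 mm (x) by 40 mm (y); its end wall reaches 136 mm high.
- tray: Loose aluminium catch tray, open-topped, 110 x 110 x 42 mm, walls and floor 4 mm, 0.14 to 0.25 kg. Origin at the centre of its underside, z up; its black handle lug is on its +y side.
- tray_in (a point): Centre of the tray's inner floor, 4 mm above its underside.
- tray_grip (a point): Centre of the tray's black upright lug: 14 mm thick along tray x (the way to grip it), 46 mm along tray y, 30 mm high (31 to 61 mm above the tray's underside). At (0, 80, 46) mm in the tray's frame.
- ball0_center (a point): Centre of a white porcelain polishing ball, 22 mm diameter, about 14 g; all six start in the trough behind the gate.
- ball1_center (a point): Centre of a white porcelain polishing ball, 22 mm diameter, about 14 g; all six start in the trough behind the gate.
- ball2_center (a point): Centre of a white porcelain polishing ball, 22 mm diameter, about 14 g; all six start in the trough behind the gate.
- ball3_center (a point): Centre of a white porcelain polishing ball, 22 mm diameter, about 14 g; all six start in the trough behind the gate.
- ball4_center (a point): Centre of a white porcelain polishing ball, 22 mm diameter, about 14 g; all six start in the trough behind the gate.
- ball5_center (a point): Centre of a white porcelain polishing ball, 22 mm diameter, about 14 g; all six start in the trough behind the gate.
- jar: Amber jar, 56 mm diameter, 75 mm high, loose; origin under its centre. Leave alone.
- mandrel: Upright tapered steel ring mandrel on a round wooden foot 60 mm wide, 142 mm high, loose; origin under its centre. Leave alone.
- hammer: Hammer, 200 mm long, lying on the bench along its x; loose. Leave alone.
Not all that is in view belongs to the job. Several things have the shape of the tray; the one meant has the colours described above.

How it is judged:
By the outcome, as a careful person would: the job done as asked, in the order asked, and still so for the second after the job is handed in, with the robot touching nothing.
It also fails if it takes over 64 s, if anything falls off the work surface, if the arm or the gripper's body presses on something with over 40 N, if the wrist force passes 120 N, or if a joint passes its speed limit or range.

## Working session

There is one attempt and no reset: what is moved stays moved. The work goes in short steps, Python scripts to look and compute and a tool call to move; the robot and the scene stay as the last step left them, time stands still between calls to the robot, and variables do not carry over. Pictures are saved under pics/ and viewed, about 8 in all and at most 12, crops included, and the job is handed in when it is done.

Besides the shell and the picture viewer there is one more tool, called after "Call:" as name([rows], argument=value, ...), one row to a line, values as JSON. servo_tool: Moves the arm, as the interface text tells. Its arguments: {"type":"object","properties":{"targets":{"type":"array","items":{"type":"array","items":{"type":"number"}}},"gripper":{"type":"number"},"newtons":{"type":"number"}},"required":["targets"]}

```bash
mkdir -p pics; cat > h.py <<'E'
from station import *
import numpy as np, cv2
from scipy.spatial.transform import Rotation as Ro
def snap(n,f=None):
    s=snapshot(n)
    if f: cv2.imwrite('pics/'+f,s['color'][...,::-1])
    f_=s['color'].shape[0]/2/np.tan(np.radians(s['vfov'])/2)
    s['K']=np.array([[f_,0,s['cx']],[0,f_,s['cy']],[0,0,1.]]);s['D']=np.array(s['D'],float);s['R']=np.array(s['R']);s['t']=np.array(s['t'])
    return s
def rays(s,p):
    u=cv2.undistortPoints(np.array(p,float).reshape(-1,1,2),s['K'],s['D']).reshape(-1,2)
    return -s['R'].T@s['t'], np.c_[u,np.ones(len(u))]@s['R']
def plane(s,p,z):
    c,d=rays(s,p); return c+d*((z-c[2])/d[:,2])[:,None]
def proj(s,X):
    return cv2.projectPoints(np.array(X,float).reshape(-1,3),cv2.Rodrigues(s['R'])[0],s['t'],s['K'],s['D'])[0].reshape(-1,2)
E
python3 - <<'E'
from h import *
a=snap('side','side0.png');b=snap('top','top0.png')
for s in(a,b): print(-s['R'].T@s['t'],s['R'][2],s['vfov'],s['D'])
print(sense())
E
```

```text
[1.27426809 1.18760364 1.00736631] [-0.48753572 -0.6746469  -0.55422061] 43.421094237188846 [-0.20859085  0.          0.          0.          0.        ]
[0.30528817 0.11969617 1.65163628] [ 0.12083651  0.0040479  -0.99266417] 44.54608981173049 [-0.14372486  0.          0.          0.          0.        ]
{'t': 0.1, 'q': array([ 1.01052378e+00,  5.28378070e-01,  1.43376521e+00, -1.46253907e-05,
        1.18140594e+00, -1.78498240e-01]), 'qd': array([ 9.34222341e-05, -1.43858402e-03, -3.18115883e-03, -6.92461075e-04,
       -5.92114557e-04, -2.67514746e-03]), 'tau': array([ 6.21543631e-05, -4.43307102e+01, -1.78586340e+01, -1.85208505e-04,
        3.92693561e-03, -2.51048164e-05]), 'tcp_pos': array([0.23248437, 0.57946177, 0.23043133]), 'tool_rot': array([ 8.28420527e-01,  5.60105770e-01, -8.92108029e-04,  4.01525239e-04]), 'force': array([0.23141653, 0.19515389, 0.33371812]), 'ft_torque': array([-0.01797034,  0.03898589,  0.00490685]), 'finger_gap': 1.0006525790154455}
```

View pics/side0.png

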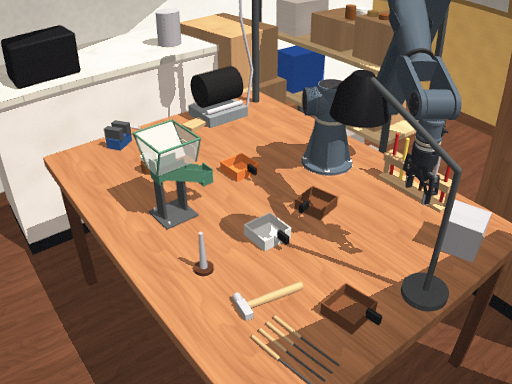

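View pics/top0.png

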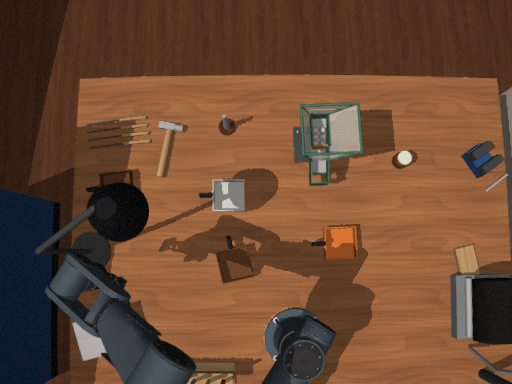

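Candidates for the tray: silver (top 229,195 / side 267,232), orange (top 340,242), brown (top 235,265) and brown under the lamp (top 115,200). The silver one with the black lug matches. I'll check it and the hopper in one close crop.

```bash
python3 - <<'E'
import cv2,numpy as np
b=cv2.imread('pics/top0.png');a=cv2.imread('pics/side0.png')
c=cv2.resize(b[90:220,190:430],None,fx=3.3,fy=3.3,interpolation=2)[:,:792]
d=cv2.resize(a[110:270,100:300],None,fx=3.5,fy=3.5,interpolation=2)
cv2.imwrite('pics/c1.png',c);cv2.imwrite('pics/c2.png',d)
E
```

```text
(no output)
```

View pics/c1.png

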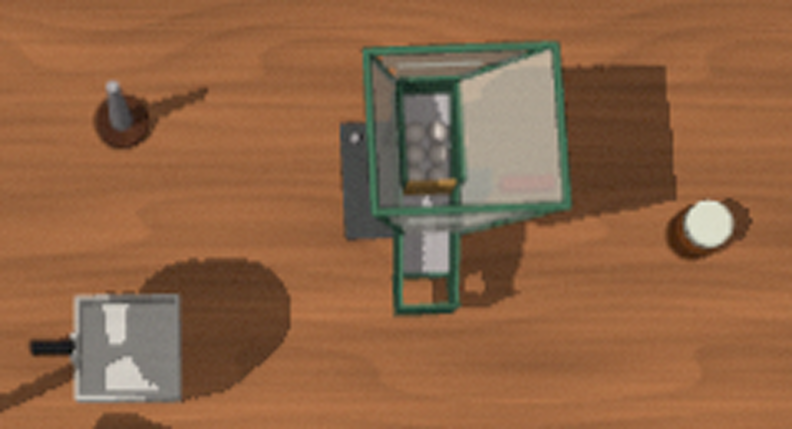

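View pics/c2.png

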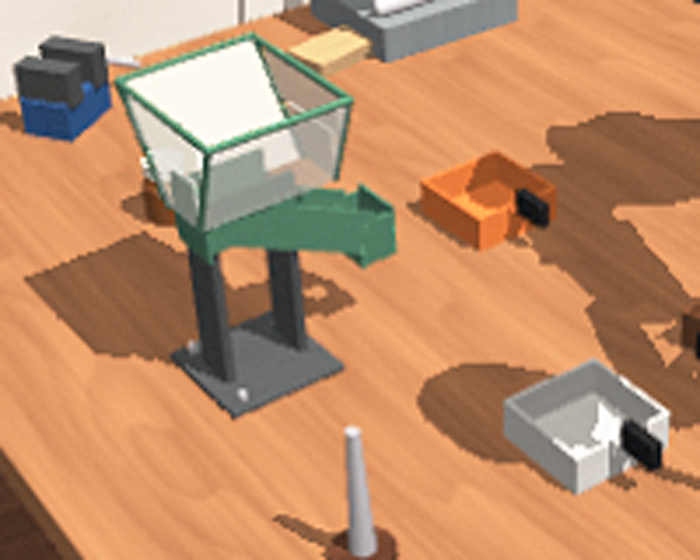

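```bash
cat >> h.py <<'E'
def fit2(M,W): # model xy -> world xy rigid
    M=np.array(M,float);W=np.array(W)[:,:2];m=M.mean(0);w=W.mean(0)
    z=((W-w)@[1,1j]*np.conj((M-m)@[1,1j])).sum();a=np.angle(z);R=np.array([[np.cos(a),-np.sin(a)],[np.sin(a),np.cos(a)]])
    return a,w-R@m,np.abs(W-(M@R.T+w-R@m)).max(0)
E
python3 - <<'E'
from h import *
b=snap('top');a=snap('side')
P=lambda L:np.array(L)/3.3+[190,90]-.35
Q=lambda L:np.array(L)/3.5+[100,110]-.35
tt=plane(b,P([[75,296],[180,294],[180,401],[75,401]]),.042); print(tt.round(3))
lug=plane(b,P([[30,347],[75,346]]),.061);print(lug.round(3))
# tray: corners: model +y = lug side
an,o,e=fit2([[.055,.055],[.055,-.055],[-.055,-.055],[-.055,.055]],tt);print('tray',np.degrees(an),o,e)
rim=plane(b,P([[558,43],[568,207]]),.296);sp=plane(b,P([[394,313],[458,313]]),.136)
print(rim.round(3),sp.round(3))
an2,o2,e2=fit2([[-.108,-.1],[-.108,.05],[.03,.115],[-.03,.115]],np.r_[rim,sp]);print('hop',np.degrees(an2),o2,e2)
R=Ro.from_euler('z',an2).as_matrix();h=lambda X:np.array(X)@R.T+[*o2,0]
X=h([[.03,.115,.136],[-.03,.115,.136],[.03,.115,.08],[-.108,-.1,.296],[-.108,.05,.296]])
print('side crop',((proj(a,X)-[100,110])*3.5).round()); print('top crop',((proj(b,X)-[190,90])*3.3).round())
Rt=Ro.from_euler('z',an).as_matrix()
X=np.array([[.055,.055,.042],[.055,-.055,.042],[-.055,-.055,.042],[-.055,.055,.042],[0,.08,.061]])@Rt.T+[*o,0]
print('tray side',((proj(a,X)-[100,110])*3.5).round())
print('spout',h([[0,.095,.08],[0,.01,.162],[-.1,0,.162],[-.166,0,.162]]).round(4))
print('jar top',plane(b,P([[709,224]]),.075),'mandrel',plane(b,P([[124,124]]),.0))
E
```

```text
[[0.553 0.28  0.042]
 [0.554 0.169 0.042]
 [0.441 0.169 0.042]
 [0.442 0.279 0.042]]
[[0.496 0.325 0.061]
 [0.497 0.278 0.061]]
tray 0.22120823307338905 [0.4973082  0.22441046] [0.0015372 0.0004248]
[[ 0.746 -0.184  0.296]
 [ 0.593 -0.187  0.296]] [[ 0.52  -0.046  0.136]
 [ 0.519 -0.109  0.136]]
hop 91.53586762355026 [ 0.63783078 -0.07648211] [0.00521094 0.00393072]
side crop [[390. 204.]
 [357. 181.]
 [393. 251.]
 [114.  77.]
 [249.  32.]]
top crop [[397. 309.]
 [457. 307.]
 [391. 317.]
 [554.  47.]
 [565. 208.]]
tray side [[569. 457.]
 [496. 397.]
 [588. 355.]
 [663. 410.]
 [635. 431.]]
spout [[ 0.5429 -0.079   0.08  ]
 [ 0.6278 -0.0768  0.162 ]
 [ 0.6405 -0.1764  0.162 ]
 [ 0.6423 -0.2424  0.162 ]]
jar top [[ 0.6214142  -0.38756594  0.075     ]] mandrel [[0.74993325 0.23195877 0.        ]]
```

```bash
cat >> h.py <<'E'
def pose(yaw,tilt,g,back=0.): # jaws along world yaw deg; tilt about jaw axis: + = body leans to -y side of yaw frame; g = grasp point
    z=np.array([0,np.sin(np.radians(tilt)),-np.cos(np.radians(tilt))]);x=np.array([1.,0,0])
    R=Ro.from_euler('z',yaw,degrees=True).as_matrix()@np.c_[x,np.cross(z,x),z]
    return R,np.array(g)+R[:,2]*(.019-back)
def row(R,p,R0=None,p0=None):
    s=sense();
    if R0 is None: R0=Ro.from_quat(s['tool_rot']).as_matrix();p0=s['tcp_pos']
    r=np.r_[R0.T@(p-p0)*1000,Ro.from_matrix(R0.T@R).as_rotvec(degrees=True)]
    print('row',r.round(1).tolist(),'t',round(s['t'],2),'F',s['force'].round(1),'gap',round(s['finger_gap']*85.4,1),'tcp',s['tcp_pos'].round(4));return r
E
python3 - <<'E'
from h import *
b=snap('top');a=snap('side')
P=lambda L:np.array(L)/3.3+[190,90]-.35
Q=lambda L:np.array(L)/3.5+[100,110]-.35
print('base',plane(b,P([[348,240],[342,123]]),.01), plane(a,Q([[342,365]]),.01))
print('tray side', plane(a,Q([[577,462],[505,406],[597,362],[668,411]]),.042).round(4), plane(a,Q([[577,462],[505,406],[597,362],[668,411]]),.042).mean(0))
R,p=pose(0.2,-15,[.499,.304,.046],.10);row(R,p)
E
```

```text
base [[ 0.61710113 -0.0111481   0.01      ]
 [ 0.74712179 -0.00676012  0.01      ]] [[ 0.61974142 -0.00167958  0.01      ]]
tray side [[0.5508 0.2871 0.042 ]
 [0.5537 0.1831 0.042 ]
 [0.443  0.1816 0.042 ]
 [0.4387 0.2809 0.042 ]] [0.49654703 0.23316274 0.042     ]
row [-137.2, 342.0, 106.8, -13.2, -8.8, 67.5] t 0.3 F [ 0.6 -0.8 -0.5] gap 85.4 tcp [0.2327 0.5798 0.231 ]
```

```bash
python3 - <<'E'
from h import *
b=snap('top');a=snap('side')
def tri(pb,pa):
    c1,d1=rays(b,[pb]);c2,d2=rays(a,[pa]);d1=d1[0];d2=d2[0]
    s=np.linalg.lstsq(np.c_[d1,-d2],c2-c1,rcond=None)[0];X=c1+d1*s[0];Y=c2+d2*s[1];return ((X+Y)/2).round(3),np.linalg.norm(X-Y).round(4)
print('head',tri([118,212],[362,97]),'elbow?',tri([40,253],[455,175]),'base',plane(a,[[425,292]],0),plane(b,[[90,250]],0))
print('tray',tri(*[np.array([52.5,346.5])/3.3+[190,90],np.array([642,445])/3.5+[100,110]]))
R,p=pose(0,0,[.40,.40,.25]);row(R,p)
E
```

```text
head (array([0.394, 0.463, 0.542]), np.float64(0.0127)) elbow? (array([0.297, 0.718, 0.405]), np.float64(0.0034)) base [[0.2916309  0.72064157 0.        ]] [[0.30657172 0.7235693  0.        ]]
tray (array([0.494, 0.305, 0.044]), np.float64(0.0086))
row [-104.7, 222.2, 0.2, 0.0, 0.0, 68.1] t 0.4 F [ 0.1 -0.  -1.5] gap 85.8 tcp [0.2327 0.5799 0.2311]
```

```bash
python3 - <<'E'
from h import *
R,p=pose(35,0,[.28,.35,.20]);row(R,p)
R2,p2=pose(0,-12,[.497,.306,.046],.09);row(R2,p2,R,p)
E
```

```text
row [-195.7, 129.5, 50.2, 0.0, 0.0, 33.1] t 0.4 F [ 0.1 -0.  -1.5] gap 85.8 tcp [0.2327 0.5799 0.2311]
row [161.0, 148.4, 65.6, -11.6, -3.7, 34.9] t 0.4 F [ 0.1 -0.  -1.5] gap 85.8 tcp [0.2327 0.5799 0.2311]
```

Call:
servo_tool([
  [-50,32,12,0,0,8],
  [-100,64,25,0,0,16],
  [-150,97,38,0,0,25],
  [-196,130,50,0,0,33],
  [-196,130,50,0,0,33],
  [-196,130,50,0,0,33],
], gripper=85)

```text
t: 1.15
tcp_pos: [0.2814, 0.3504, 0.1818]
tool_rot: [0.953, 0.302, 0.001, -0.001]
force: [0.9, 1.2, 0.0]
finger_gap: 0.993
```

Call:
servo_tool([
  [40,37,16,-3,-1,9],
  [80,74,33,-6,-2,18],
  [120,111,49,-9,-3,26],
  [161,148,66,-11.6,-3.7,35],
  [161,148,66,-11.6,-3.7,35],
  [161,148,66,-11.6,-3.7,35],
  [161,148,66,-11.6,-3.7,35],
])

```text
t: 2.02
tcp_pos: [0.4957, 0.3221, 0.1159]
tool_rot: [0.995, 0.001, -0.0, 0.104]
force: [0.4, 0.0, 0.7]
finger_gap: 0.992
```

```bash
python3 - <<'E'
from h import *
R,p=pose(0,-12,[.497,.306,.046]);row(R,p)
a=snap('side');b=snap('top')
f=lambda s,c,w,h,k:cv2.resize(s['color'][c[1]:c[1]+h,c[0]:c[0]+w,::-1],None,fx=k,fy=k,interpolation=2)
A=f(a,(225,140),100,130,4);B=f(b,(170,150),100,130,4)
cv2.imwrite('pics/d1.png',np.hstack([A,B]))
E
```

```text
row [1.3, 1.3, 90.8, -0.0, 0.0, 0.1] t 2.02 F [0.4 0.  0.7] gap 84.7 tcp [0.4957 0.3221 0.1159]
```

View pics/d1.png

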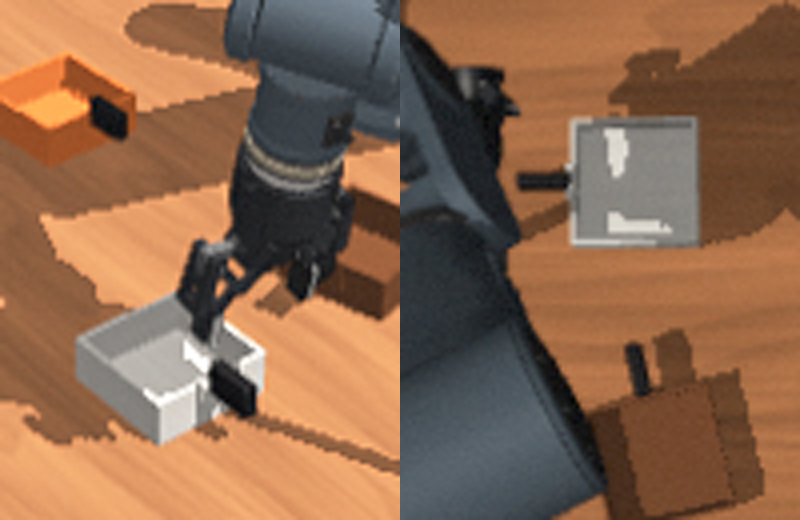

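The picture shows the open fingers over the silver tray, with the black lug at side crop (235,385) and top crop (545,181). I'll check the projected positions against those.

```bash
python3 - <<'E'
from h import *
a=snap('side');b=snap('top');s=sense()
R=Ro.from_quat(s['tool_rot']).as_matrix();p=s['tcp_pos']
for X in ([.497,.306,.046],p+R@[.0425,0,-.013],p+R@[-.0425,0,-.013]):
    print((proj(a,X)-[225,140])*4,(proj(b,X)-[170,150])*4+[400,0])
E
```

```text
[[226.86497479 388.06884097]] [[538.52986129 180.4116373 ]]
[[202.77251077 336.05192429]] [[505.23091102 117.9063172 ]]
[[288.6334072  294.33099513]] [[504.17136911 220.64193245]]
```

Call:
servo_tool([
  [1,1,30,0,0,0],
  [1,1,60,0,0,0],
  [1,1,80,0,0,0],
  [1,1,91,0,0,0],
  [1,1,91,0,0,0],
])

```text
t: 2.85
tcp_pos: [0.4979, 0.3012, 0.0263]
tool_rot: [0.995, 0.0, -0.001, 0.105]
force: [-0.2, -1.0, 0.5]
finger_gap: 0.991
```

Call:
servo_tool([
  [0,0,0,0,0,0],
  [0,0,0,0,0,0],
  [0,0,0,0,0,0],
  [0,0,0,0,0,0],
  [0,0,0,0,0,0],
  [0,0,0,0,0,0],
  [0,0,0,0,0,0],
  [0,0,0,0,0,0],
], gripper=5, newtons=90)

```text
t: 3.85
tcp_pos: [0.4982, 0.3014, 0.027]
tool_rot: [0.995, -0.0, -0.0, 0.104]
force: [-0.5, 0.4, 5.4]
finger_gap: 0.154
```

Call:
servo_tool([
  [0,-2,-8,0,0,0],
  [0,-2,-8,0,0,0],
  [0,-2,-8,0,0,0],
])

```text
t: 4.22
tcp_pos: [0.4981, 0.305, 0.0336]
tool_rot: [0.995, -0.0, -0.0, 0.104]
force: [-0.1, -1.1, -2.0]
finger_gap: 0.154
```

```bash
python3 - <<'E'
from h import *
a=snap('side');b=snap('top');s=sense();print(s['tcp_pos'],s['force'],s['finger_gap']*85.4)
f=lambda s,c,w,h,k:cv2.resize(s['color'][c[1]:c[1]+h,c[0]:c[0]+w,::-1],None,fx=k,fy=k,interpolation=2)
A=f(a,(225,160),80,100,5);B=f(b,(180,160),80,100,5)
cv2.imwrite('pics/d2.png',np.hstack([A,B]))
E
```

```text
[0.49801153 0.3048554  0.03355026] [ 0.23865676 -0.78886894 -0.47120895] 12.692790258830511
```

View pics/d2.png

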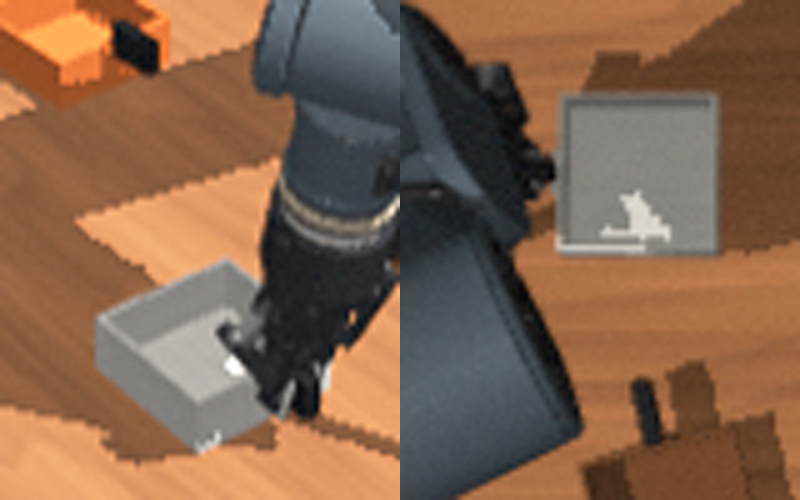

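The tray is held and lifted a few millimetres. Top-view rim corners in the crop: (560,93), (718,93), (718,255), (560,255).

```bash
python3 - <<'E'
from h import *
a=snap('side');b=snap('top')
P=lambda L:np.array(L)/5.+[100,160]-.4
Q=lambda L:np.array(L)/5.+[225,160]-.4
c=plane(b,P([[559,93],[719,93],[719,255],[557,255]]),.049)
print(c.round(4)); an,o,e=fit2([[.055,.055],[.055,-.055],[-.055,-.055],[-.055,.055]],c);print(np.degrees(an),o,e)
d=plane(a,Q([[98,315],[227,262],[199,405]]),.049);print('side',d.round(4), (d[1]+d[2])/2)
# move: tray centre -> (.541,-.078), yaw 1.5
s=sense();R0=Ro.from_quat(s['tool_rot']).as_matrix();p=s['tcp_pos']
dz=Ro.from_euler('z',1.5-np.degrees(an),degrees=True).as_matrix()
row(dz@R0,np.array([.541,-.078,.0])+dz@(p-[*o,0]))
E
```

```text
[[0.5555 0.2827 0.049 ]
 [0.5549 0.1717 0.049 ]
 [0.4425 0.1718 0.049 ]
 [0.4429 0.2832 0.049 ]]
-0.2225763814023425 [0.49894069 0.22737135] [0.00135533 0.00074716]
side [[0.5487 0.1779 0.049 ]
 [0.4458 0.1837 0.049 ]
 [0.5532 0.2895 0.049 ]] [0.49946584 0.23658369 0.049     ]
row [39.8, 298.8, 63.4, -0.0, 0.4, -1.7] t 4.42 F [ 0.7  0.5 -1.6] gap 12.9 tcp [0.4981 0.3049 0.0336]
```

Call:
servo_tool([
  [3,20,4,0,0,0],
  [8,60,13,0,0.1,-0.3],
  [13,100,21,0,0.1,-0.6],
  [19,140,30,0,0.2,-0.8],
  [24,180,38,0,0.2,-1],
  [29,220,47,0,0.3,-1.2],
  [35,260,55,0,0.4,-1.5],
  [40,290,61,0,0.4,-1.7],
  [40,299,63,0,0.4,-1.7],
  [40,299,63,0,0.4,-1.7],
])

```text
t: 5.68
tcp_pos: [0.5375, -0.0014, 0.0343]
tool_rot: [0.994, 0.014, 0.001, 0.104]
force: [1.1, 0.2, -1.2]
finger_gap: 0.148
```

```bash
python3 - <<'E'
from h import *
a=snap('side');b=snap('top');s=sense();print(s['t'],s['tcp_pos'],s['force'],s['finger_gap']*85.4)
f=lambda s,c,w,h,k:cv2.resize(s['color'][c[1]:c[1]+h,c[0]:c[0]+w,::-1],None,fx=k,fy=k,interpolation=2)
A=f(a,(140,120),100,125,4);B=f(b,(270,95),100,125,4)
cv2.imwrite('pics/d3.png',np.hstack([A,B]))
E
```

```text
5.775 [ 5.37631952e-01 -1.06315078e-05  3.43083608e-02] [ 0.87124839 -0.84665423 -1.86120888] 12.841953678828277
```

View pics/d3.png

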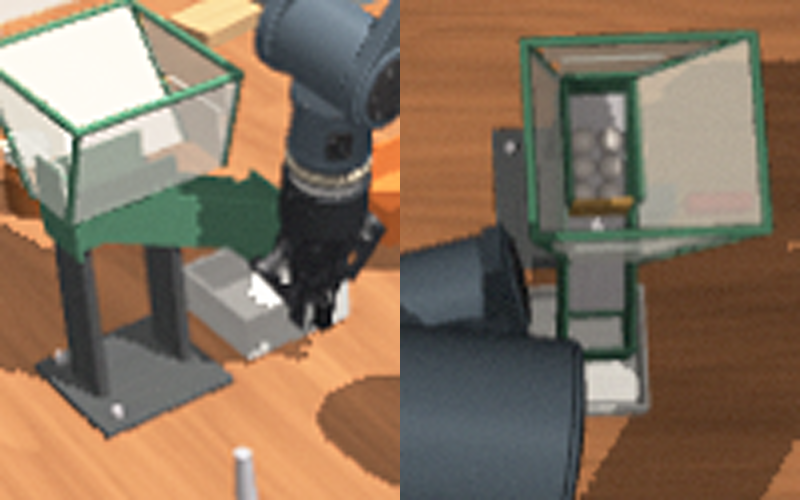

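Top crop: tray rim spans x 528–650 and y 285–412; the spout end wall is at y 357, x 558–635.

```bash
python3 - <<'E'
from h import *
a=snap('side');b=snap('top')
P=lambda L:np.array(L)/4.+[170,95]-.4
Q=lambda L:np.array(L)/4.+[140,120]-.4
print('tray right edge,corner', plane(b,P([[650,411],[645,288],[529,288]]),.049).round(4))
print('spout end', plane(b,P([[558,357],[636,357]]),.136).round(4), 'inner back', plane(b,P([[562,314],[632,314]]),.136).round(4))
print('side tray: near-left(+x,-y) corner, near(+x,+y)', plane(a,Q([[183,267],[246,322],[228,248]]),.049).round(4))
print('spout side z136 corners', plane(a,Q([[277,207]]),.136).round(4))
X=[[.541+i*.055,-.078+j*.055,.049] for i,j in((1,-1),(1,1),(-1,-1),(-1,1))];print((proj(a,X)-[140,120])*4,(proj(b,X)-[170,95])*4)
E
```

```text
tray right edge,corner [[ 0.4867 -0.1342  0.049 ]
 [ 0.5944 -0.1325  0.049 ]
 [ 0.5947 -0.0313  0.049 ]]
spout end [[ 0.5216 -0.0459  0.136 ]
 [ 0.5214 -0.11    0.136 ]] inner back [[ 0.5572 -0.0498  0.136 ]
 [ 0.5571 -0.1075  0.136 ]]
side tray: near-left(+x,-y) corner, near(+x,+y) [[ 0.5915 -0.1256  0.049 ]
 [ 0.5922 -0.0162  0.049 ]
 [ 0.542  -0.1278  0.049 ]]
spout side z136 corners [[ 0.5401 -0.0384  0.136 ]]
[[173.05241286 263.53388033]
 [236.63557159 318.37397379]
 [274.27850511 224.25401374]
 [340.56147781 275.76615118]] [[643.8921996  284.58474039]
 [517.86434782 284.95767985]
 [647.02274211 410.19062544]
 [519.90941551 410.84361054]]
```

Call:
servo_tool([
  [0,0.2,4,0,0,0],
  [0,0.5,7.5,0,0,0],
  [0,0.5,7.5,0,0,0],
  [0,0.5,7.5,0,0,0],
])

```text
t: 6.38
tcp_pos: [0.5383, -0.0025, 0.027]
tool_rot: [0.994, 0.015, 0.002, 0.104]
force: [0.2, 0.5, -0.6]
finger_gap: 0.155
```

Call:
servo_tool([
  [0,0,0,0,0,0],
  [0,0,0,0,0,0],
  [0,0,0,0,0,0],
  [0,0,0,0,0,0],
  [0,0,0,0,0,0],
], gripper=50)

```text
t: 7.0
tcp_pos: [0.5382, -0.0027, 0.0271]
tool_rot: [0.994, 0.015, 0.002, 0.104]
force: [-0.6, -0.3, -0.0]
finger_gap: 0.588
```

Call:
servo_tool([
  [0,0,-20,0,0,0],
  [0,0,-60,0,0,0],
  [0,0,-110,0,0,0],
  [0,0,-160,0,0,0],
  [0,0,-160,0,0,0],
])

```text
t: 7.62
tcp_pos: [0.54, 0.0312, 0.1878]
tool_rot: [0.994, 0.015, 0.006, 0.105]
force: [-0.0, -0.9, -0.5]
finger_gap: 0.583
```

```bash
python3 - <<'E'
from h import *
R,p=pose(0,0,[.42,.02,.40]);row(R,p)
hx=[.6395,-.0775] # hopper origin
R1,p1=pose(0,15,[.46,-.28,.40]);row(R1,p1,R,p)
# hopper -> world with yaw 91.5
H=Ro.from_euler('z',91.5,degrees=True).as_matrix()
g=H@[-.104,0,.162]+[.6395,-.0775,0];print('grip',g)
R2,p2=pose(1.5,40,g,.11);row(R2,p2,R1,p1)
E
```

```text
row [-118.4, 47.7, -188.6, 12.0, -0.7, 1.8] t 7.62 F [-0.  -0.9 -0.5] gap 49.8 tcp [0.54   0.0312 0.1878]
row [40.0, 295.1, -0.6, 15.0, 0.0, 0.0] t 7.62 F [-0.  -0.9 -0.5] gap 49.8 tcp [0.54   0.0312 0.1878]
grip [ 0.6422224  -0.18146436  0.162     ]
row [183.8, 4.9, 153.9, 25.0, -0.7, -1.3] t 7.62 F [-0.  -0.9 -0.5] gap 49.8 tcp [0.54   0.0312 0.1878]
```

Call:
servo_tool([
  [0,-5,-50,2,0,0],
  [-30,10,-100,5,0,0],
  [-80,30,-150,9,-0.4,1],
  [-118,48,-189,12,-0.7,1.8],
  [-118,48,-189,12,-0.7,1.8],
  [-118,48,-189,12,-0.7,1.8],
])

```text
t: 8.38
tcp_pos: [0.4192, 0.0191, 0.3777]
tool_rot: [1.0, -0.002, -0.005, -0.0]
force: [-0.6, -0.1, -0.4]
finger_gap: 0.59
```

Call:
servo_tool([
  [5,50,0,3,0,0],
  [10,100,0,6,0,0],
  [15,150,0,9,0,0],
  [25,200,0,12,0,0],
  [32,250,0,15,0,0],
  [40,295,0,15,0,0],
  [40,295,0,15,0,0],
  [40,295,0,15,0,0],
])

```text
t: 9.38
tcp_pos: [0.4589, -0.2748, 0.3757]
tool_rot: [0.991, -0.002, -0.006, -0.133]
force: [-0.7, 0.6, 0.1]
finger_gap: 0.581
```

```bash
python3 - <<'E'
from h import *
s=sense();print(s['t'],s['tcp_pos'],s['q'].round(2))
a=snap('side');b=snap('top')
f=lambda s,c,w,h,k:cv2.resize(s['color'][c[1]:c[1]+h,c[0]:c[0]+w,::-1],None,fx=k,fy=k,interpolation=2)
A=f(a,(120,120),80,110,5);B=f(b,(290,95),80,110,5)
cv2.imwrite('pics/d4.png',np.hstack([A,B]))
E
```

```text
9.375 [ 0.45891536 -0.27481531  0.37569042] [-0.84  0.34  1.36  0.17  1.64 -0.85]
```

View pics/d4.png

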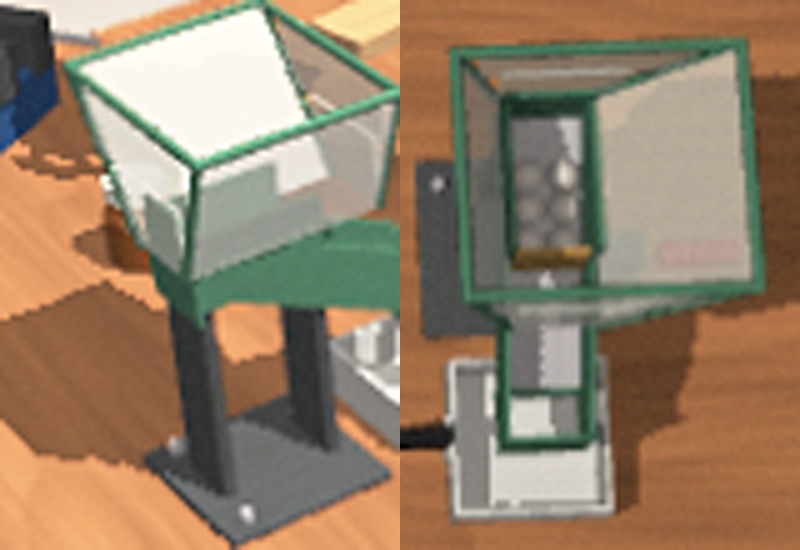

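Top crop: tray rim corners (447,360), (608,359), (613,514), (453,520); red handle seen through the clear bin at about (658–745, 240–263).

```bash
python3 - <<'E'
from h import *
b=snap('top')
P=lambda L:np.array(L)/5.+[210,95]-.4
c=plane(b,P([[447,359],[609,358],[614,515],[452,521]]),.042);print(c.round(4))
an,o,e=fit2([[.055,.055],[.055,-.055],[-.055,-.055],[-.055,.055]],c);print('tray',np.degrees(an),o,e)
sp=plane(b,P([[498,449],[596,447]]),.136);print('spout end',sp.round(4),sp.mean(0)+[.02,0,0])
h=plane(b,P([[657,251],[745,251],[700,240],[700,263]]),.175);print('handle',h.round(4))
g=np.r_[h[2:,0].mean(),h[:2,1].mean()-.002,.162];print(g)
R,p=pose(1.5,40,g,.11);r=row(R,p)
E
```

```text
[[ 0.5967 -0.022   0.042 ]
 [ 0.5971 -0.1356  0.042 ]
 [ 0.4866 -0.1363  0.042 ]
 [ 0.483  -0.0236  0.042 ]]
tray 0.8100276329877004 [ 0.54084413 -0.07939448] [0.00207241 0.00199001]
spout end [[ 0.5198 -0.0462  0.136 ]
 [ 0.5209 -0.1106  0.136 ]] [ 0.54035474 -0.07838781  0.136     ]
handle [[ 0.6432 -0.1477  0.175 ]
 [ 0.6432 -0.2053  0.175 ]
 [ 0.6505 -0.176   0.175 ]
 [ 0.6352 -0.1755  0.175 ]]
[ 0.64285934 -0.17847494  0.162     ]
row [186.8, 1.5, 148.8, 24.9, -0.2, -1.6] t 9.53 F [-0.   0.2 -0.1] gap 50.4 tcp [ 0.4589 -0.2741  0.3776]
```

Call:
servo_tool([
  [45,-20,0,8,0,0],
  [90,-30,20,16,0,0],
  [140,-30,60,25,-0.2,-1.6],
  [187,-15,100,25,-0.2,-1.6],
  [187,1.5,149,25,-0.2,-1.6],
  [187,1.5,149,25,-0.2,-1.6],
  [187,1.5,149,25,-0.2,-1.6],
  [187,1.5,149,25,-0.2,-1.6],
])

```text
t: 10.52
tcp_pos: [0.6454, -0.2396, 0.2359]
tool_rot: [0.94, 0.012, -0.001, -0.34]
force: [-0.0, -0.5, 0.7]
finger_gap: 0.585
```

```bash
python3 - <<'E'
from h import *
R,p=pose(1.5,40,[.6428,-.1790,.162]);row(R,p);print(sense()['q'].round(2))
a=snap('side');b=snap('top')
f=lambda s,c,w,h,k:cv2.resize(s['color'][c[1]:c[1]+h,c[0]:c[0]+w,::-1],None,fx=k,fy=k,interpolation=2)
A=f(a,(110,80),100,130,4);B=f(b,(300,90),100,130,4)
cv2.imwrite('pics/d5.png',np.hstack([A,B]))
for X in [[.6428,-.179,.162],[.6428,-.206,.175],[.6428,-.152,.175]]: print((proj(a,X)-[110,80])*4,(proj(b,X)-[200,90])*4)
E
```

```text
row [-1.7, 0.7, 114.6, 0.2, -0.3, 0.1] t 10.53 F [-0.  -0.5  0.7] gap 49.9 tcp [ 0.6454 -0.2396  0.2359]
[-0.73  0.81  1.04  0.5   1.78 -0.77]
[[211.08087104 312.13711937]] [[599.29774779 223.22392118]]
[[195.39271256 287.66965217]] [[635.32068495 219.70644012]]
[[224.08241708 311.3833741 ]] [[569.30085988 219.64696687]]
```

View pics/d5.png

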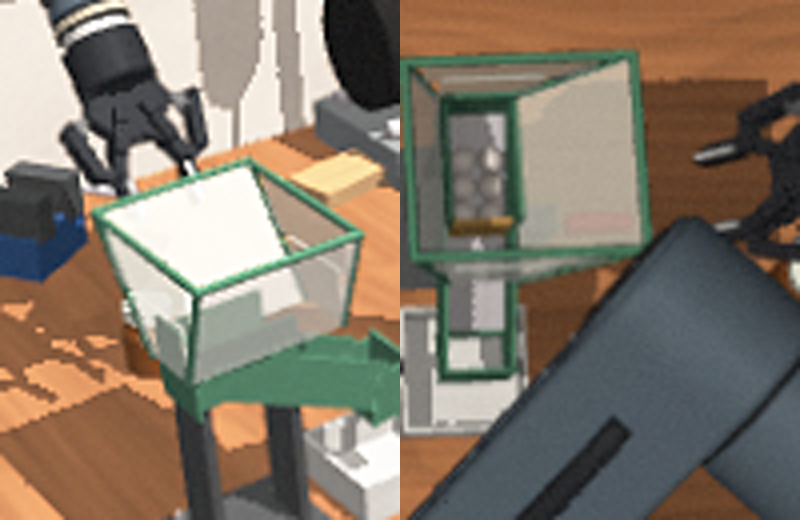

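The view shows the gripper tilted outside the bin with the handle clear. The forearm passes close to the bin corner in plan, so I'll check its clearance with a quick kinematic fit before advancing.

```bash
cat > k.py <<'E'
from h import *
from scipy.optimize import least_squares
Z=lambda a:Ro.from_euler('z',a).as_matrix()
Y=lambda a:Ro.from_euler('y',a).as_matrix()
def fk(q,v):
    a,h,L1,L2,d,e=v;A=Z(q[0]);p0=A@[a,0,h];B=A@Y(q[1]);p1=p0+B@[0,0,L1];C=B@Y(q[2]);p2=p1+C@[e,0,L2]
    D=C@Z(q[3])@Y(q[4]);return p1,p2,p2+D@[0,0,d],D@Z(q[5])
s=sense()
data=[([1.0105,.5284,1.4338,0,1.1814,-.1785],[.2327,.5798,.2311]),([-.84,.34,1.36,.17,1.64,-.85],[.4589,-.2745,.3765]),(s['q'],s['tcp_pos'])]
f=lambda v:np.r_[np.concatenate([fk(q,v)[2]-p for q,p in data]),(np.array(v)-[0,.3,.4,.4,.3,0])*.003]
v=least_squares(f,[0,.3,.4,.4,.3,0]).x
E
python3 - <<'E'
from k import *
print(v.round(3),f(v)[:9].round(4)); T=fk(s['q'],v);print([t.round(3) for t in T[:3]])
Rm=Ro.from_quat(s['tool_rot']).as_matrix();print((T[3].T@Rm).round(2))
R,p=pose(1.5,40,[.6428,-.1790,.162]);dlt=p-s['tcp_pos']
w=T[1]+dlt;el=T[0];print('wrist at grip',w)
for t in(0,.15,.2,.3,.4,.5): print(t,(w+t*(el-w)).round(3))
E
```

```text
[0.039 0.667 0.909 0.356 0.578 0.545] [ 0.0955 -0.0567  0.0032 -0.0443 -0.0419  0.0026  0.011   0.0187 -0.0058]
[array([ 0.519, -0.463,  1.295]), array([ 0.663, -0.591,  0.673]), array([ 0.656, -0.221,  0.229])]
[[-1. -0. -0.]
 [ 0. -1.  0.]
 [-0.  0.  1.]]
wrist at grip [ 0.66015431 -0.51820376  0.58547929]
0 [ 0.66  -0.518  0.585]
0.15 [ 0.639 -0.51   0.692]
0.2 [ 0.632 -0.507  0.727]
0.3 [ 0.618 -0.502  0.798]
0.4 [ 0.604 -0.496  0.869]
0.5 [ 0.59  -0.491  0.94 ]
```

```bash
sed -i 's/p0=A@\[a,0,h\]/p0=A@[a,e,h]/; s/C@\[e,0,L2\]/C@[0,0,L2]/; s/\.4,\.4,\.3,0\]/.4,.4,.2,.11]/g; s/\*\.003/*.001/' k.py
python3 - <<'E'
from k import *
print(v.round(3),f(v)[:9].round(4)); T=fk(s['q'],v);print([t.round(3) for t in T[:3]])
R,p=pose(1.5,40,[.6428,-.1790,.162]);dlt=p-s['tcp_pos']
w=T[1]+dlt;el=T[0];print('wrist at grip',w)
for t in(0,.15,.2,.3,.4,.5): print(t,(w+t*(el-w)).round(3))
E
```

```text
[-0.007  0.179  0.541  0.387  0.271  0.116] [ 0.0007  0.0097 -0.0037 -0.0019  0.0064  0.0007 -0.0068 -0.0038  0.003 ]
[array([ 0.364, -0.169,  0.553]), array([ 0.641, -0.417,  0.447]), array([ 0.638, -0.243,  0.238])]
wrist at grip [ 0.6387866  -0.34433962  0.35878553]
0 [ 0.639 -0.344  0.359]
0.15 [ 0.598 -0.318  0.388]
0.2 [ 0.584 -0.309  0.398]
0.3 [ 0.556 -0.292  0.417]
0.4 [ 0.529 -0.274  0.437]
0.5 [ 0.501 -0.257  0.456]
```

Call:
servo_tool([
  [-1,0,30,0,0,0],
  [-1.5,0.5,60,0,0,0],
  [-1.5,0.5,85,0,0,0],
  [-1.5,0.5,105,0,0,0],
  [-1.5,0.5,114,0,0,0],
  [-1.5,0.5,114,0,0,0],
])

```text
t: 11.38
tcp_pos: [0.6416, -0.1662, 0.1451]
tool_rot: [0.94, 0.012, -0.003, -0.342]
force: [0.4, 0.5, 0.4]
finger_gap: 0.585
```

Call:
servo_tool([
  [0,0,0,0,0,0],
  [0,0,0,0,0,0],
  [0,0,0,0,0,0],
  [0,0,0,0,0,0],
  [0,0,0,0,0,0],
  [0,0,0,0,0,0],
], gripper=5, newtons=50)

```text
t: 12.12
tcp_pos: [0.6418, -0.1671, 0.1454]
tool_rot: [0.94, 0.012, -0.003, -0.341]
force: [0.4, -4.4, 5.3]
finger_gap: 0.158
```

```bash
python3 - <<'E'
from h import *
s=sense();R0=Ro.from_quat(s['tool_rot']).as_matrix()
u=Ro.from_euler('z',91.5,degrees=True).as_matrix()@[-.01,0,0]
row(R0,s['tcp_pos']+u); print(s['force'])
E
```

```text
row [0.0, 7.7, -6.4, 0.0, 0.0, 0.0] t 12.12 F [ 0.4 -4.4  5.3] gap 13.5 tcp [ 0.6418 -0.1671  0.1454]
[ 0.37330343 -4.39657215  5.27689073]
```

Call:
servo_tool([
  [0,6,-5,0,0,0],
  [0,14,-11.5,0,0,0],
  [0,22,-18,0,0,0],
  [0,30,-25,0,0,0],
  [0,34,-28,0,0,0],
  [0,34,-28,0,0,0],
])

```text
t: 12.88
tcp_pos: [0.6431, -0.2086, 0.1454]
tool_rot: [0.939, 0.012, -0.003, -0.344]
force: [2.2, 3.7, 6.7]
finger_gap: 0.156
```

Call:
servo_tool([
  [0,1.5,-1.3,0,0,0],
  [0,3,-2.6,0,0,0],
  [0,3,-2.6,0,0,0],
])

```text
t: 13.25
tcp_pos: [0.6432, -0.2121, 0.1454]
tool_rot: [0.939, 0.012, -0.003, -0.344]
force: [2.1, 5.1, 6.4]
finger_gap: 0.158
```

Call:
servo_tool([
  [0,1.5,-1.3,0,0,0],
  [0,3,-2.5,0,0,0],
  [0,3,-2.5,0,0,0],
])

```text
t: 13.62
tcp_pos: [0.6434, -0.2159, 0.1454]
tool_rot: [0.939, 0.012, -0.003, -0.344]
force: [1.3, 5.4, 5.8]
finger_gap: 0.157
```

Call:
servo_tool([
  [0,0.8,-0.6,0,0,0],
  [0,1.5,-1.3,0,0,0],
  [0,1.5,-1.3,0,0,0],
])

```text
t: 14.0
tcp_pos: [0.6434, -0.2177, 0.1454]
tool_rot: [0.939, 0.012, -0.003, -0.344]
force: [1.6, 5.6, 6.3]
finger_gap: 0.157
```

Call:
servo_tool([
  [0,0.8,-0.6,0,0,0],
  [0,1.5,-1.3,0,0,0],
  [0,1.5,-1.3,0,0,0],
])

```text
t: 14.38
tcp_pos: [0.6435, -0.2196, 0.1454]
tool_rot: [0.939, 0.012, -0.003, -0.344]
force: [1.8, 5.3, 5.9]
finger_gap: 0.158
```

Call:
servo_tool([
  [0,0.8,-0.6,0,0,0],
  [0,1.5,-1.3,0,0,0],
  [0,1.5,-1.3,0,0,0],
])

```text
t: 14.75
tcp_pos: [0.6436, -0.2216, 0.1454]
tool_rot: [0.939, 0.012, -0.003, -0.344]
force: [2.3, 5.3, 5.9]
finger_gap: 0.157
```

Call:
servo_tool([
  [0,0.8,-0.6,0,0,0],
  [0,1.5,-1.3,0,0,0],
  [0,1.5,-1.3,0,0,0],
])

```text
t: 15.12
tcp_pos: [0.6436, -0.2236, 0.1454]
tool_rot: [0.939, 0.012, -0.003, -0.344]
force: [2.5, 6.0, 6.3]
finger_gap: 0.155
```

Call:
servo_tool([
  [0,0.8,-0.6,0,0,0],
  [0,1.5,-1.3,0,0,0],
  [0,1.5,-1.3,0,0,0],
])

```text
t: 15.5
tcp_pos: [0.6437, -0.2255, 0.1454]
tool_rot: [0.939, 0.012, -0.003, -0.344]
force: [2.0, 6.6, 5.9]
finger_gap: 0.157
```

Call:
servo_tool([
  [0,0.8,-0.6,0,0,0],
  [0,1.5,-1.3,0,0,0],
  [0,1.5,-1.3,0,0,0],
])

```text
t: 15.88
tcp_pos: [0.6437, -0.2257, 0.1454]
tool_rot: [0.938, 0.013, -0.004, -0.346]
force: [2.0, 8.5, 5.0]
finger_gap: 0.154
```

Call:
servo_tool([
  [0,0.4,-0.3,0,0,0],
  [0,0.8,-0.6,0,0,0],
  [0,0.8,-0.6,0,0,0],
])

```text
t: 16.25
tcp_pos: [0.6436, -0.2258, 0.1454]
tool_rot: [0.938, 0.013, -0.004, -0.347]
force: [2.1, 11.2, 5.3]
finger_gap: 0.158
```

The stop is felt: the position holds at -0.2257 while the force climbs from 6 to 11 N. I'll hold here.

Call:
servo_tool([
  [0,0,0,0,0,0],
  [0,0,0,0,0,0],
  [0,0,0,0,0,0],
  [0,0,0,0,0,0],
  [0,0,0,0,0,0],
  [0,0,0,0,0,0],
  [0,0,0,0,0,0],
  [0,0,0,0,0,0],
  [0,0,0,0,0,0],
  [0,0,0,0,0,0],
])

```text
t: 17.5
tcp_pos: [0.6436, -0.2258, 0.1455]
tool_rot: [0.938, 0.013, -0.004, -0.347]
force: [2.1, 11.1, 5.0]
finger_gap: 0.158
```

```bash
python3 - <<'E'
from h import *
s=sense();print(s['t'],s['tcp_pos'],s['force'])
a=snap('side');b=snap('top')
f=lambda s,c,w,h,k:cv2.resize(s['color'][c[1]:c[1]+h,c[0]:c[0]+w,::-1],None,fx=k,fy=k,interpolation=2)
A=f(a,(140,120),80,110,5);B=f(b,(290,95),80,110,5)
cv2.imwrite('pics/d6.png',np.hstack([A,B]))
E
```

```text
17.5 [ 0.64364415 -0.22577961  0.14545909] [ 2.1429549  11.10918872  5.0232005 ]
```

View pics/d6.png

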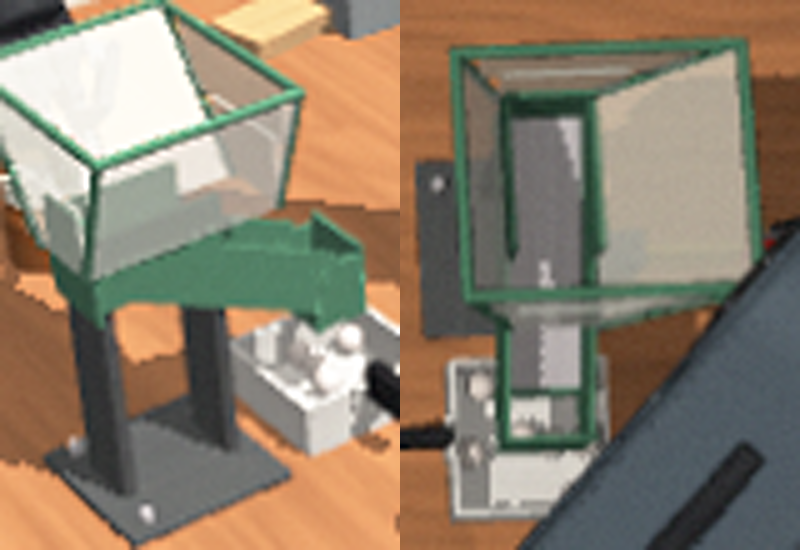

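The trough is empty, the gate is drawn, and balls show in the tray (side crop 300–360, 330–390). I'll hold a bit longer, then release.

Call:
servo_tool([
  [0,0,0,0,0,0],
  [0,0,0,0,0,0],
  [0,0,0,0,0,0],
  [0,0,0,0,0,0],
  [0,0,0,0,0,0],
  [0,0,0,0,0,0],
  [0,0,0,0,0,0],
  [0,0,0,0,0,0],
])

```text
t: 18.6
tcp_pos: [0.6437, -0.2258, 0.1454]
tool_rot: [0.938, 0.013, -0.004, -0.347]
force: [2.1, 10.8, 5.5]
finger_gap: 0.16
```

Call:
servo_tool([
  [0,0,0,0,0,0],
  [0,0,0,0,0,0],
  [0,0,0,0,0,0],
  [0,0,0,0,0,0],
  [0,0,0,0,0,0],
  [0,0,0,0,0,0],
  [0,0,0,0,0,0],
  [0,0,0,0,0,0],
], gripper=60)

```text
t: 19.6
tcp_pos: [0.6431, -0.2309, 0.1443]
tool_rot: [0.94, 0.012, -0.004, -0.342]
force: [0.5, -0.7, 0.3]
finger_gap: 0.701
```

Call:
servo_tool([
  [0,0,-30,0,0,0],
  [0,0,-80,0,0,0],
  [0,0,-130,0,0,0],
  [0,0,-170,0,0,0],
  [0,0,-170,0,0,0],
])

```text
t: 20.23
tcp_pos: [0.6461, -0.3431, 0.2772]
tool_rot: [0.941, 0.011, -0.001, -0.34]
force: [-0.3, 0.4, -0.2]
finger_gap: 0.702
```

```bash
python3 - <<'E'
from h import *
R,p=pose(0,15,[.44,-.32,.40]);row(R,p)
E
```

```text
row [-204.8, -92.5, -60.5, -24.7, 0.3, 1.3] t 20.23 F [-0.3  0.4 -0.2] gap 60.0 tcp [ 0.6461 -0.3431  0.2772]
```

Call:
servo_tool([
  [-20,-40,-40,0,0,0],
  [-70,-60,-60,-8,0,0],
  [-120,-80,-60,-16,0,1],
  [-165,-92,-60,-25,0.3,1.3],
  [-205,-92,-60,-25,0.3,1.3],
  [-205,-92,-60,-25,0.3,1.3],
  [-205,-92,-60,-25,0.3,1.3],
])

```text
t: 21.1
tcp_pos: [0.44, -0.3126, 0.3785]
tool_rot: [0.991, 0.001, -0.003, -0.131]
force: [-0.7, 0.3, 0.5]
finger_gap: 0.702
```

```bash
python3 - <<'E'
from h import *
s=sense();print(s['t'],s['tcp_pos'],s['force'])
a=snap('side');b=snap('top')
f=lambda s,c,w,h,k:cv2.resize(s['color'][c[1]:c[1]+h,c[0]:c[0]+w,::-1],None,fx=k,fy=k,interpolation=2)
A=f(a,(170,150),80,110,5);B=f(b,(290,95),80,110,5)
cv2.imwrite('pics/d7.png',np.hstack([A,B]))
E
```

```text
21.1 [ 0.440037   -0.31256941  0.37845177] [-0.7052588   0.32841186  0.4568534 ]
```

View pics/d7.png

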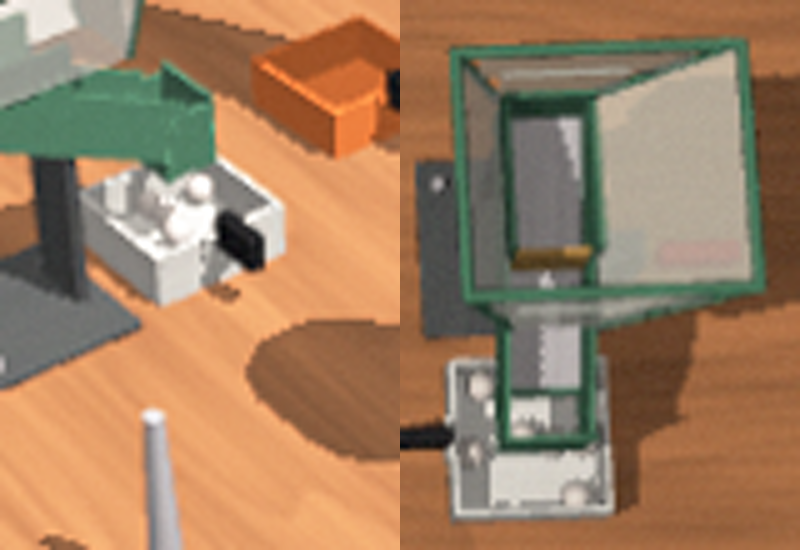

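Gate bar and handle are back at their shut pixels (top crop 512–592, 258 and 657–745, 251). The trough is empty and there are balls in the tray. A quick difference against the first picture will show any stray balls or disturbed items, then I'll hand in.

```bash
python3 - <<'E'
from h import *
b=snap('top')['color'][...,::-1].astype(int);o=cv2.imread('pics/top0.png').astype(int)
hs=cv2.cvtColor(b.astype(np.uint8),cv2.COLOR_BGR2HSV)
m=((hs[...,1]<60)&(hs[...,2]>140)).astype(np.uint8)
n,_,st,c=cv2.connectedComponentsWithStats(m)
print([(c[i].round().tolist(),int(st[i,4])) for i in range(1,n) if 5<st[i,4]<200 and 75<c[i][1]<320])
for nm,(x,y,w,h) in dict(jar=(392,146,26,26),mandrel=(212,108,28,28),hammer=(152,115,36,66)).items(): print(nm,np.abs(b-o)[y:y+h,x:x+w].mean().round(2))
E
```

```text
[([322.0, 109.0], 42), ([224.0, 116.0], 9), ([324.0, 123.0], 35), ([169.0, 126.0], 148), ([319.0, 151.0], 9), ([405.0, 157.0], 156), ([334.0, 156.0], 24), ([319.0, 156.0], 23), ([322.0, 166.0], 102), ([301.0, 172.0], 31), ([306.0, 173.0], 31), ([315.0, 178.0], 56), ([305.0, 186.0], 8), ([282.0, 291.0], 16), ([265.0, 299.0], 13), ([252.0, 305.0], 6)]
jar 5.08
mandrel 4.59
hammer 5.1
```

```bash
python3 -c "
from station import *
print(sign_off())"
```

```text
the job is handed in; nothing more can be done
None
```

The job is done and handed in at about 21 s of the 64 s allowed.

- **Tray:** I set the silver tray under the spout and let go of it. The top view puts it within about 1 mm of the spout centre and about 1° off square. The side view read its position 7–9 mm further to +y than the top view. I mostly trusted the top view and shifted the tray 2 mm toward -y.
- **Gate:** I drew the gate out until it stopped, after about 59 mm. The pulling force rose from about 6 N to 11 N with no further movement. I held it there for about 2.5 s, and the trough was seen empty during the hold. Then I let go.
- **Last checks:**
  - The gate bar and red handle are back at their shut positions in the picture, and the trough is empty.
  - There are no stray white balls on the bench.
  - The jar, mandrel and hammer show only picture noise compared with the start.
- **Not confirmed:** I could not count all six balls one by one, because the spout hides part of the tray.

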